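# Inspect a glaze test tile through a hand loupe

## Robot

A 6-joint arm with a two-finger parallel gripper is mounted at the origin on the work surface. World frame = base frame: x ahead of the robot, y to its left, z up, the work surface at z = 0. Lengths are in m, angles in rad, forces in N, time in s.
With the tool pointing down it reaches from about 0.25 to 0.8 m from the base axis. Payload 3.9 kg.
Tool frame: the origin (TCP) lies midway between the tips of the shut fingers; the grasp point (between the pads) lies robot.pinch_z behind it (robot.pinch_z is the distance from the TCP to the grasp point, in m); z points along the fingers, y is the line along which they close (so a half turn about z gives the same grasp; the last joint's range is limited). The gripper opens to 85 mm and grips with 20 to 120 N. Pads are 22 mm wide; open, the fingers measure 114 mm over their backs; the gripper's body (76 mm by 85 mm) begins 54 mm behind the grasp point. The pads swing forward as they close: fully open they stand 13 mm farther back than shut.
Start: joints at [1.11, 0.26, -0.138, 1.173, 0, 1.571], TCP at [0.233, 0.47, 0.231] pointing down, gripper open.
Joint ranges: [-2.78, 2.78], [-0.83, 1.72], [-1.28, 1.37], [-1.9, 2.12], [-1.57, 1.48], [-3.14, 3.14]. Speed limits (rad/s): [2.57, 2.57, 3.14, 3.14, 3.14, 3.14].

## Interface

Orientations are given as a unit quaternion [w, x, y, z].
In Python, from plant import monitor, get_image, workorder, robot gives the robot as it stands. The module is installed in compiled form; this text tells all that it offers.
- The arm moves only by the shell command python3 -m creep 'ROWS' [FORCE]. ROWS is JSON, a list of rows, each a list of 7 numbers: the opening, from 0 (shut) to 1 (fully open), then the shift along the tool's x, y, z in m, then the turn, a rotation vector about the tool's x, y, z in rad. In form: [[gripper, dx, dy, dz, wx, wy, wz], ...]. A call has 1 to 5 rows; each row is the pose to reach, as a shift and turn from the pose commanded when the call began, along the tool's axes at that moment; what a row does not reach only later rows make up. A row lasts 1/10 s, in which the tool goes at most 50 mm and 8.59 degrees, less where a joint would pass 70% of its speed; a pose out of reach is approached as far as the arm can. A call with a gripper value outside its range is refused whole. The fingers move at their own pace and stop on an object; FORCE is the grip in N (left out, the last holds). Time passes only in rows, so rows that repeat a pose let the fingers close. It gives the time, the measured TCP pose, the force, the opening and the grip force at its end, in the units of the state.
- monitor.state(): the state, without advancing time (a new reading comes with each control period).
- get_image(name): name is "scene" or "top" or "wrist"; returns a dict with "image" (420x560x3 uint8, blue, green, red), "z_map" (420x560 float32, m along the optical axis (not along the pixel's ray), 0 where there is no reading), "intrinsics" (3x3 intrinsics, pixels), "dist_coeffs" ([k1, k2, p1, p2, k3] as OpenCV has them; the pictures are not rectified), "rvec" (rotation vector, rad) and "tvec" (3), from world to camera coordinates, as OpenCV has them. Camera axes: x right, y down, z forward; pixel columns grow to the right and rows downward; lengths in m; the calibration is good to about 2 mm. A picture is of the moment at which its call begins.
- workorder.sign_off(): hands the job in; it is judged then, once.
The state is a dict: "t": time; "q": joint angles; "qvel": joint speeds; "joint_efforts": joint torques, N m; "ee_pos": TCP position; "eef_rot": TCP orientation; "ft_force": force on the tool from outside, world axes, zero at the start; "torque": the same for the moment, N m; "grip_width": finger opening in m; "grip_force": force on a finger pad.
Only numpy, scipy, OpenCV 4.12 (cv2) and the standard library are available. Lean on these libraries where they do the work, as an engineer would, in place of code of your own. Each camera call takes 0.05 s, during which the arm holds its last target. There are 200 camera calls.

## Task

Take the modelling tool off the test tile and stand it in the tool cup (either end down, leaning on the rim is fine), then pick up the hand loupe and hold its lens level and centred over the round mark on the tile, at the height shown by the gauge pointer. Finish while still holding the loupe there in the gripper, still and touching nothing else. Leave the tile, the gauge and its pointer, and the bowl, jar and stamp where they are.

Things in the scene. Friction and masses are not known exactly. Their poses are not given: they have to be found in the camera images.
- tool_mid (a point): centre of the double-ended wooden modelling tool (190 mm long, 30 g): a 14 x 14 mm square wooden shaft 150 mm long with a 20 mm round steel tip (8 mm thick) at each end, both ends alike. x runs along the tool. It starts lying flat across the tile, its underside on the tile's top, the tool's centre 28 mm above the table; the tile's top, 21 mm above the table, lies under it along its middle, so fingertips must stay above that
- tile_mark (a point): centre of the round mark (26 mm pale ring) on top of the loose terracotta test tile, which is 100 (x) x 90 (y) x 9 mm thick, 0.2 kg, and lies on the board; the point is on the tile's top, 21 mm above the table
- cup_in (a point): centre of the inner floor, 6 mm above the table, of the open round white ceramic tool cup: 80 mm tall outside, 92 mm outer and 84 mm inner diameter, z up, about 0.5 kg, loose and empty. It stands on the table to the left or the right of the board
- loupe_grip (a point): centre of the loupe's dark wooden handle: 90 mm long (x), 20 mm wide (y), 26 mm tall (z); when the loupe lies flat on the table this point is 13 mm above it. x points along the handle to the lens. The loupe weighs about 0.12 kg and balances about 14 mm from here towards the lens. It lies on the table on the side of the board where the cup is not
- loupe_lens (a point): centre of the loupe's lens, in a steel ring of 68 mm outer diameter and 14 mm thickness: 80 mm ahead of loupe_grip along x and 6 mm below it; z is the lens axis, vertical when the loupe is level
- pointer_tip (a point): tip of the small brass pointer (5 mm thick, at its mid-thickness) that marks the focal height: 85 to 125 mm above the table. The pointer sticks out 38 mm, towards the board's -x, from the axis of an 8 mm steel gauge post near one far corner of the board; its 20 mm collar slides stiffly on the post, whose top is 150 mm above the table
- board: blue plastic work board, 270 (x) x 180 (y) x 12 mm, fixed to the table; origin at the centre of its underside. The gauge post (34 mm foot) stands on it at x = +105, y = +65 mm in the board's frame
- bowl: blue ceramic bowl, 100 mm wide, 45 mm tall; bystander, origin at the centre of its underside
- glaze_jar: closed glaze jar, 60 mm wide, 85 mm tall; bystander, origin at the centre of its underside
- stamp: wooden clay stamp, 40 x 40 x 50 mm tall; bystander, origin at the centre of its underside
There are look-alikes about, which are no part of the job. Several things look just like the part that bears cup_in: the one meant starts farthest from the robot's base.

How it is judged:
On the way, in this order (a step that is already met when the one before it is completed fails the run):
1. the modelling tool stands in the cup, let go and at rest (horizontal distance between tool_mid and cup_in below 0.05 m and z of tool_mid in the frame of cup_in between 0.05 and 0.12 m and angle between the x axis of tool_mid and the z axis of cup_in, either way round below 0.85 rad and angle between cup_in's own z axis and vertical below 0.1 rad and contact force between tool and the fingers below 0.05 N and linear speed of tool below 0.05 m/s), for 0.3 s.
2. the loupe is lifted clear of the table (height (world z) of loupe_grip above 0.05 m and contact force between loupe and the fingers above 1 N), for 0.2 s.
At the end, for the whole second after the job is handed in: Tool let go and still in the upright cup (centre within 50 mm of its axis, 50-120 mm above its floor, lean < 0.85 rad); loupe held by the gripper alone, still, lens within 12 mm of the mark horizontally, within 8 mm of the pointer's height, tilt < 0.12 rad (all of step 1 and horizontal distance between loupe_lens and tile_mark below 0.012 m and z of loupe_lens in the frame of pointer_tip between -0.008 and 0.008 m and angle between loupe_lens's own z axis and vertical below 0.12 rad and linear speed of loupe below 0.03 m/s and contact force between loupe and the fingers above 1 N and contact force between loupe and board below 0.1 N and contact force between loupe and tile below 0.1 N and contact force between loupe and cup below 0.1 N and contact force between loupe and tool below 0.1 N and contact force between loupe and bowl below 0.1 N and contact force between loupe and glaze_jar below 0.1 N and contact force between loupe and stamp below 0.1 N); the arm keeps its last pose, push and grip.
It fails at once if the tile is shifted by more than 15 mm (distance of tile_mark from where it was at the start of the episode above 0.015 m).
It fails at once if the gauge pointer is pushed off its height by more than 5 mm (distance of pointer_tip from where it was at the start of the episode above 0.005 m).
It fails at once if the bowl is shifted by more than 30 mm (distance of bowl from where it was at the start of the episode above 0.03 m).
It fails at once if the glaze jar is shifted by more than 30 mm (distance of glaze_jar from where it was at the start of the episode above 0.03 m).
It fails at once if the stamp is shifted by more than 30 mm (distance of stamp from where it was at the start of the episode above 0.03 m).
It also fails if it takes over 58 s, if anything falls off the work surface, if the arm or the gripper's body presses on something with over 40 N, if the wrist force passes 120 N, or if a joint passes its speed limit or range.

## Working session

There is one attempt and no reset: what is moved stays moved. The work goes in short steps, Python scripts to look and compute and a shell command to move; the robot and the scene stay as the last step left them, time stands still between calls to the robot, and variables do not carry over. Pictures are saved under pics/ and viewed, at most 10 in all, crops included, and the job is handed in when it is done.

```bash
mkdir -p pics
cat > h.py <<'E'
import numpy as np,cv2
from plant import monitor,get_image,workorder,robot
from scipy.spatial.transform import Rotation as R
def cloud(d):
    z=d["z_map"];h,w=z.shape;u,v=np.meshgrid(np.arange(w),np.arange(h))
    p=cv2.undistortPoints(np.stack([u,v],-1).reshape(-1,1,2).astype(float),d["intrinsics"],d["dist_coeffs"]).reshape(h,w,2)
    c=np.dstack([p*z[...,None],z]);M=cv2.Rodrigues(np.array(d["rvec"],float))[0]
    W=(c-np.array(d["tvec"]).ravel())@M
    W[z==0]=np.nan
    return W
def tool():
    s=monitor.state();q=s["eef_rot"];return np.array(s["ee_pos"]),R.from_quat([q[1],q[2],q[3],q[0]])
def shift(target,Rt=None):
    p,r=tool();print("d",np.round(r.inv().apply(np.array(target)-p),4),"rot",np.round((r.inv()*Rt).as_rotvec(),3) if Rt is not None else "")
E
python3 - <<'E'
from h import *
for n in("top","scene"):
    d=get_image(n);cv2.imwrite(f"pics/{n}0.png",d["image"]);np.savez(f"{n}0.npz",W=cloud(d),im=d["image"])
s=monitor.state();print(s["ee_pos"],s["eef_rot"],s["t"],robot.pinch_z)
print(tool()[1].as_matrix().round(3))
E
```

```text
[0.23317275 0.46969782 0.23054292] [-2.05636227e-04  2.28363877e-01  9.73575445e-01 -8.65882470e-04] 0.1 0.0187
[[-0.896  0.445 -0.001]
 [ 0.445  0.896 -0.002]
 [ 0.    -0.002 -1.   ]]
```

View pics/top0.png

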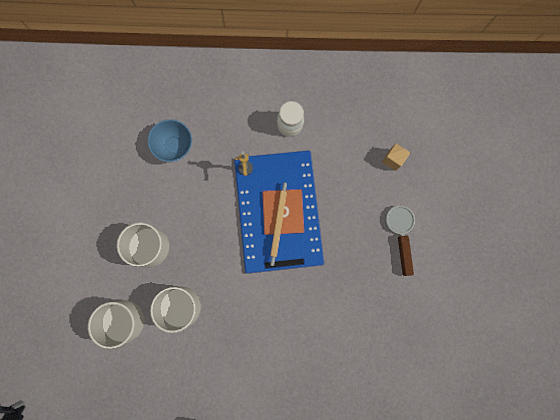

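View pics/scene0.png

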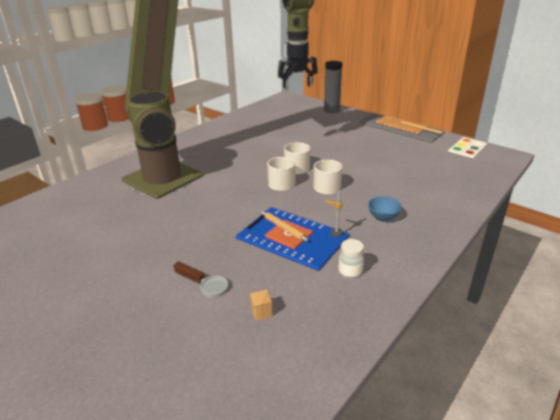

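The top view shows the board at about (280,210) with the tool across the tile from (284,186) to (272,263) and the mark at (284,212). The gauge is at (243,163) and the loupe lens at (400,220), with its handle running to (407,272). Three cups look alike, at (142,245), (115,325) and (175,310). I'll measure how far each is from the base.

Run:
```python
from h import *
f=np.load("top0.npz");W=f["W"];im=f["im"];hsv=cv2.cvtColor(im,cv2.COLOR_BGR2HSV)
def win(u,v,r):
    m=np.zeros(W.shape[:2],bool);m[v-r:v+r,u-r:u+r]=1;return m
for c in((142,245),(115,325),(175,310)):
    m=win(*c,36)&(W[...,2]>.072)&(W[...,2]<.09);P=W[m]
    (x,y),r=cv2.minEnclosingCircle(P[:,:2].astype(np.float32))
    print("cup",c,np.round([x,y,r,np.median(P[:,2]),np.hypot(x,y)],4))
def obb(m,n):
    P=W[m];P=P[np.isfinite(P[:,0])];c,s,a=cv2.minAreaRect(P[:,:2].astype(np.float32));print(n,len(P),np.round(c,4),np.round(s,4),round(a,1),"z",np.round(np.percentile(P[:,2],[5,50,95]),4));return P
H,S,V=[hsv[...,i].astype(int) for i in range(3)]
z=W[...,2]
g=np.zeros(z.shape,bool);g[140:285,225:335]=1
P=obb(g&(H>100)&(H<130)&(S>150)&(z<.02),"board")
P=obb(g&(H<15)&(S>150)&(z<.026)&(z>.012)&win(284,212,28),"tile")
t=g&(z>.027)&(z<.045)&win(278,224,50)
P=obb(t,"tool")
v=np.linalg.svd(P[:,:2]-P[:,:2].mean(0))[2] if 0 else None
l=win(400,240,45)&(z>.004)
P=obb(l,"loupe")
hd=l&(V<110)&(H<20)&(S>100)&(z>.018);P=obb(hd,"handle")
P=obb(l&~hd&(S<90)&win(400,220,20),"ring")
P=obb(g&(z>.06)&win(243,165,25),"gauge");print(P[np.argsort(-P[:,2])][:50:4].round(3))
P=obb(win(170,140,30)&(z>.03),"bowl");P=obb(win(290,120,25)&(z>.07),"jar");P=obb(win(398,156,20)&(z>.04),"stamp")
b=im[175:255,225:335];c=im[205:365,75:215]
cv2.imwrite("pics/crop1.png",np.hstack([cv2.resize(im[145:255,225:335],(450,450),interpolation=3),cv2.resize(im[210:360,80:205],(340,450))]))
```

```text
cup (142, 245) [0.4908 0.298  0.0461 0.0795 0.5742]
cup (115, 325) [0.3271 0.3446 0.0469 0.0794 0.4751]
cup (175, 310) [0.358  0.2228 0.0458 0.0795 0.4217]
board 6009 [0.5762 0.0059] [0.2683 0.1784] 6.4 z [0.0088 0.0121 0.0154]
tile 1055 [ 0.5716 -0.0047] [0.0983 0.0865] 3.3 z [0.0178 0.021  0.0242]
tool 474 [ 0.5398 -0.0151] [0.0534 0.1885] 81.4 z [0.0302 0.0345 0.0378]
loupe 1284 [ 0.5113 -0.2759] [0.2038 0.207 ] 0.1 z [0.0044 0.0115 0.0273]
handle 357 [ 0.4741 -0.2833] [0.0886 0.0198] 6.1 z [0.0208 0.0256 0.0286]
ring 715 [ 0.5579 -0.2776] [0.0882 0.0945] 85.2 z [0.0055 0.0103 0.0157]
gauge 133 [0.6586 0.0769] [0.0431 0.0253] 28.4 z [0.1075 0.1142 0.1503]
[[0.67  0.082 0.155]
 [0.674 0.078 0.151]
 [0.672 0.078 0.15 ]
 [0.677 0.083 0.147]
 [0.668 0.081 0.14 ]
 [0.668 0.081 0.131]
 [0.671 0.084 0.122]
 [0.663 0.078 0.118]
 [0.672 0.086 0.117]
 [0.668 0.078 0.117]
 [0.67  0.08  0.117]
 [0.677 0.088 0.116]
 [0.666 0.084 0.116]]
bowl 507 [0.728  0.2512] [0.099 0.096] 2.5 z [0.0314 0.0421 0.0473]
jar 482 [ 0.7822 -0.0212] [0.0543 0.0509] 0.0 z [0.0794 0.0852 0.088 ]
stamp 321 [ 0.6992 -0.2646] [0.0397 0.0414] 55.4 z [0.045  0.0496 0.0526]
```

View pics/crop1.png

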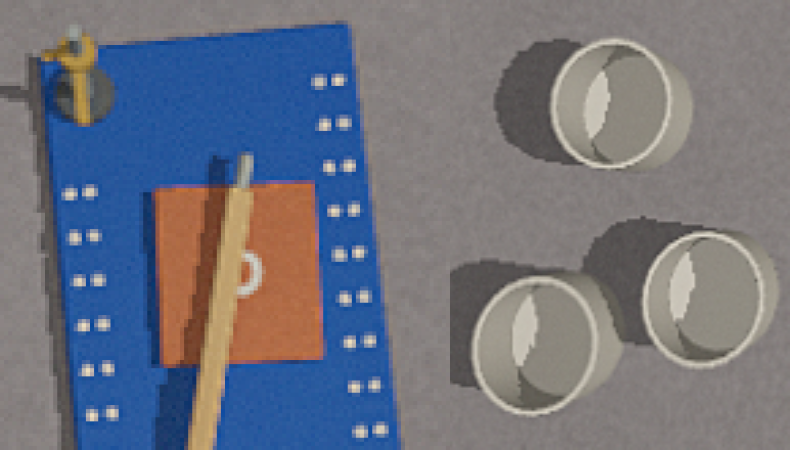

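The three cup candidates are (142,245) at 0.574 m from the base, (115,325) at 0.475 m and (175,310) at 0.422 m. The cup meant starts farthest away, so it is (142,245), at world (0.491, 0.298). The crop confirms that it is an open cup standing alone. The gauge post position from the board pose (0.673, 0.082) matches the one measured directly. Next I'll refine the tool axis and work out the first move.

```bash
cat > meas.py <<'E'
from h import *
def axis(P):
    vx,vy,x,y=cv2.fitLine(P[:,:2].astype(np.float32),cv2.DIST_HUBER,0,.01,.01).ravel()
    if vx<0:vx,vy=-vx,-vy
    s=(P[:,:2]-[x,y])@[vx,vy];n=(P[:,:2]-[x,y])@[-vy,vx];lo,hi=np.percentile(s,[.5,99.5]);m=(lo+hi)/2
    return np.array([x+m*vx,y+m*vy]),np.arctan2(vy,vx),hi-lo,np.ptp(np.percentile(n,[3,97]))
def at(z,c):  return z
E
python3 - <<'E'
from meas import *
f=np.load("top0.npz");W=f["W"];im=f["im"];hsv=cv2.cvtColor(im,cv2.COLOR_BGR2HSV)
H,S,V=[hsv[...,i].astype(int) for i in range(3)];z=W[...,2]
def box(u0,u1,v0,v1):
    m=np.zeros(z.shape,bool);m[v0:v1,u0:u1]=1;return m
t=box(262,296,178,270)&(z>.028)&(z<.042)&(H>8)&(H<28)&(S>60)&(S<170)&(V>130)
print("shaft",t.sum(),axis(W[t]))
w=box(270,296,200,226)&(S<75)&(V>130)&(z<.028);P=W[w];vv,uu=np.nonzero(w);print("mark",w.sum(),uu.min(),uu.max(),vv.min(),vv.max(),P.min(0),P.max(0),cv2.minEnclosingCircle(P[:,:2].astype(np.float32)))
h=box(392,420,232,280)&(V<120)&(H<20)&(S>100)&(z>.018)
print("handle",axis(W[h]))
r=box(378,422,200,240)&(z>.006)&(z<.022)&~h
print("lens",cv2.fitEllipse(W[r][:,:2].astype(np.float32)[:]),np.median(W[r],0))
p=box(225,260,145,182)&(z>.07)&(S>120)&(H>10)&(H<30)
P=W[p];print("brass",len(P));k=P[P[:,0]<.655];print(k.shape,np.median(k,0),k.min(0))
E
```

```text
shaft 395 (array([0.54310495, 0.00467094]), np.float32(-0.15597434), np.float64(0.1475564973711971), np.float64(0.012590382014291168))
mark 30 284 288 206 216 [ 0.5606686  -0.0169549   0.01713694] [ 0.58397949 -0.00774334  0.02589755] ((0.5723240375518799, -0.011055654846131802), 0.011810715310275555)
handle (array([ 0.47399415, -0.28257366]), np.float32(0.10357331), np.float64(0.08763071377987264), np.float64(0.01854529159926696))
lens ((0.5547776222229004, -0.2751065790653229), (0.05499366670846939, 0.05964863672852516), 84.3175048828125) [ 0.55560578 -0.27532133  0.01047608]
brass 82
(22, 3) [0.64458175 0.077826   0.11107181] [0.63623224 0.0754596  0.10596662]
```

```bash
cat >> h.py <<'E'
def down(yaw): # tool x pointing opposite to horizontal heading yaw, fingers down
    c,s=np.cos(yaw),np.sin(yaw);return R.from_matrix(np.array([[-c,-s*-1*-1*-1,0],[-s,c,0],[0,0,-1]]).astype(float))
E
python3 - <<'E'
from h import *
print(down(-.156).as_matrix().round(3))
shift([.597,-.004,.20],down(-.156))
E
```

```text
[[-1. -0.  0.]
 [-0.  1.  0.]
 [-0.  0. -1.]]
d [-0.5365 -0.2625  0.031 ] rot [-0.002 -0.    -0.461]
```

```bash
sed -i 's/-s\*-1\*-1\*-1/-s/' h.py
python3 - <<'E'
from h import *
shift([.597,-.004,.20],down(-.156))
E
python3 -m creep '[[0.6,-0.05,-0.025,0,0,0,-0.1],[0.6,-0.1,-0.05,0,0,0,-0.2],[0.6,-0.15,-0.075,0,0,0,-0.3],[0.6,-0.19,-0.095,0,0,0,-0.305],[0.6,-0.235,-0.115,0,0,0,-0.305]]'
python3 - <<'E'
from h import *
shift([.597,-.004,.20],down(-.156))
E
```

```text
d [-0.5365 -0.2625  0.031 ] rot [-0.002 -0.    -0.305]
t: 0.6
ee_pos: [0.3859, 0.2699, 0.231]
eef_rot: [-0.0, 0.077, 0.997, -0.0]
ft_force: [0.5, 0.7, 0.5]
grip_width: 0.051
grip_force: 0.0
d [-0.2509 -0.238   0.031 ] rot [-0.    -0.     0.001]
```

```bash
python3 -m creep '[[0.5,-0.035,-0.034,0.005,0,0,0],[0.5,-0.07,-0.068,0.01,0,0,0],[0.5,-0.105,-0.1,0.015,0,0,0],[0.5,-0.14,-0.133,0.02,0,0,0],[0.5,-0.175,-0.166,0.02,0,0,0]]'
python3 -m creep '[[0.5,-0.03,-0.03,0.005,0,0,0],[0.5,-0.06,-0.06,0.01,0,0,0],[0.5,-0.076,-0.072,0.011,0,0,0],[0.5,-0.076,-0.072,0.011,0,0,0]]'
python3 - <<'E'
from h import *
shift([.597,-.004,.20],down(-.156))
d=get_image("wrist");cv2.imwrite("pics/w1.png",d["image"]);np.savez("w1.npz",W=cloud(d),im=d["image"])
E
```

```text
t: 1.1
ee_pos: [0.5327, 0.0787, 0.2102]
eef_rot: [-0.001, 0.078, 0.997, -0.0]
ft_force: [0.2, 1.2, 0.1]
grip_width: 0.043
grip_force: 0.0
t: 1.5
ee_pos: [0.5978, -0.0047, 0.199]
eef_rot: [-0.0, 0.08, 0.997, -0.0]
ft_force: [-0.0, -0.1, 0.2]
grip_width: 0.0429
grip_force: 0.0
d [ 0.0009  0.0006 -0.001 ] rot [-0.001 -0.001 -0.003]
```

View pics/w1.png

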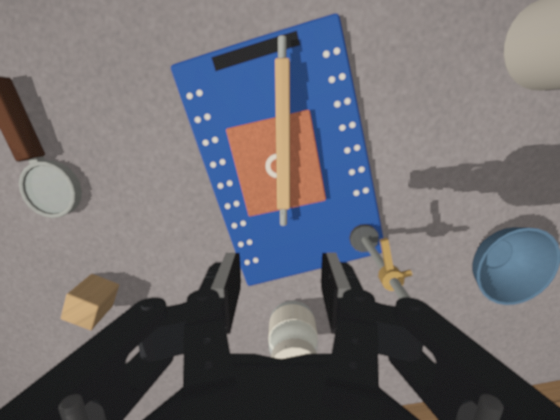

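The wrist view shows the tool from (282,40) to (284,222), with its shaft centred near u=283. The mark is at (275,166) and the pointer tip at about (387,242). I'll re-measure from this view.

Run:
```python
from meas import *
f=np.load("w1.npz");W=f["W"];im=f["im"];hsv=cv2.cvtColor(im,cv2.COLOR_BGR2HSV)
H,S,V=[hsv[...,i].astype(int) for i in range(3)];z=W[...,2]
def box(u0,u1,v0,v1):
    m=np.zeros(z.shape,bool);m[v0:v1,u0:u1]=1;return m
t=box(265,302,50,215)&(z>.028)&(z<.042)&(H>8)&(H<28)&(S>60)&(V>130)&(S<170)
print("shaft",t.sum(),axis(W[t]),np.median(z[t]))
w=box(255,300,145,190)&(S<90)&(V>130)&(z<.028);P=W[w];print("mark",w.sum(),P.min(0),P.max(0),cv2.minEnclosingCircle(P[:,:2].astype(np.float32)))
ti=box(220,332,105,220)&(H<12)&(S>150)&(z<.028);c=cv2.minAreaRect(W[ti][:,:2].astype(np.float32));print("tile",c)
p=box(375,400,232,272)&(z>.07)&(S>110)&(H>8)&(H<30);P=W[p];P=P[np.argsort(P[:,0])]
print("ptr",len(P),P[::max(1,len(P)//14)].round(4),np.median(P[:,2]))
```

```text
shaft 2017 (array([0.54129878, 0.00668905]), np.float32(-0.1492236), np.float64(0.14688325987051729), np.float64(0.012950726807179309)) 0.03513880896250359
mark 171 [ 0.55608904 -0.01726895  0.01990551] [ 0.58303447 -0.00366495  0.02393925] ((0.5695617198944092, -0.006401451304554939), 0.013677991926670074)
tile ((0.0, 0.0), (0.0, 0.0), 0.0)
ptr 250 [[0.6326 0.0791 0.1098]
 [0.6347 0.0785 0.1112]
 [0.6374 0.0798 0.112 ]
 [0.6403 0.0805 0.112 ]
 [0.6433 0.0782 0.1108]
 [0.646  0.0787 0.1115]
 [0.6486 0.0821 0.1112]
 [0.6511 0.0795 0.111 ]
 [0.654  0.0831 0.1104]
 [0.6564 0.0819 0.111 ]
 [0.6587 0.0843 0.1112]
 [0.6604 0.0833 0.1113]
 [0.6616 0.0861 0.1082]
 [0.6622 0.0826 0.1132]
 [0.6628 0.0776 0.107 ]] 0.11105207631290936
```

```bash
python3 -m creep '[[0.5,0.001,0.002,0.05,0,0,0],[0.5,0.001,0.002,0.1,0,0,0],[0.5,0.001,0.002,0.14,0,0,0],[0.5,0.001,0.002,0.174,0,0,0],[0.5,0.001,0.002,0.174,0,0,0]]' 40
python3 -m creep '[[0.1,0,0,0,0,0,0],[0,0,0,0,0,0,0],[0,0,0,0,0,0,0],[0,0,0,0,0,0,0],[0,0,0,0,0,0,0]]' 40
```

```text
t: 2.05
ee_pos: [0.5913, 0.0011, 0.0223]
eef_rot: [-0.004, 0.077, 0.997, -0.0]
ft_force: [-1.1, -0.4, 0.4]
grip_width: 0.0427
grip_force: 0.0
t: 2.55
ee_pos: [0.5974, 0.0001, 0.0286]
eef_rot: [0.002, 0.078, 0.997, 0.0]
ft_force: [-1.3, 0.0, 7.3]
grip_width: 0.0124
grip_force: 41.2
```

```bash
python3 -m creep '[[0,0,0,-0.02,0,0,0],[0,0,0,-0.05,0,0,0],[0,0,0,-0.09,0,0,0],[0,0,0,-0.13,0,0,0],[0,0,0,-0.13,0,0,0]]' 40
python3 - <<'E'
from h import *
d=get_image("wrist");cv2.imwrite("pics/w2.png",d["image"]);np.savez("w2.npz",W=cloud(d),im=d["image"])
E
```

```text
t: 3.05
ee_pos: [0.6002, -0.0003, 0.1634]
eef_rot: [0.006, 0.078, 0.997, 0.0]
ft_force: [0.4, 0.0, 0.4]
grip_width: 0.0128
grip_force: 40.4
```

View pics/w2.png

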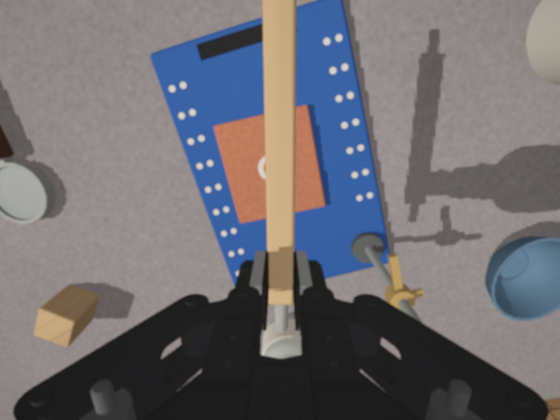

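The tool is gripped near its far end and hangs clear of the tile. The shaft runs up the image from (282,300), and the tile is still in place with the mark at (262,168). Next: lift, swing over to the cup and pitch.

```bash
python3 -m creep '[[0,0,0,-0.04,0,0,-0.1],[0,0,0,-0.08,0,0,-0.2],[0,0,0,-0.12,0,0,-0.3],[0,0,0,-0.12,0,0,-0.4],[0,0,0,-0.12,0,0,-0.5]]' 60
python3 - <<'E'
from h import *
c=np.array([.491,.298]);d=c/np.hypot(*c);a=np.arctan2(d[1],d[0])
shift([*(c+d*.029),.28],down(a))
E
```

```text
t: 3.6
ee_pos: [0.5963, -0.0002, 0.2772]
eef_rot: [0.001, -0.173, 0.985, -0.0]
ft_force: [-0.1, -0.2, 0.0]
grip_width: 0.0117
grip_force: 62.6
d [-0.0312  0.3219 -0.0029] rot [-0.001  0.002 -0.197]
```

```bash
python3 -m creep '[[0,-0.005,0.045,0,0,0,-0.04],[0,-0.01,0.09,0,0,0,-0.08],[0,-0.015,0.135,0,0,0,-0.12],[0,-0.02,0.18,0,0,0,-0.16],[0,-0.025,0.225,0,0,0,-0.2]]'
python3 -m creep '[[0,0,0,0,0,-0.14,0],[0,0,0,0,0,-0.28,0],[0,0,0,0,0,-0.42,0],[0,0,0,0,0,-0.56,0],[0,0,0,0,0,-0.7,0]]'
python3 - <<'E'
from h import *
c=np.array([.491,.298]);d=c/np.hypot(*c);a=np.arctan2(d[1],d[0])
shift([*(c+d*.029),.28],down(a)*R.from_rotvec([0,-1.31,0]))
E
```

```text
t: 4.1
ee_pos: [0.5422, 0.2213, 0.2752]
eef_rot: [-0.001, -0.269, 0.963, -0.0]
ft_force: [-0.1, 0.0, -0.1]
grip_width: 0.012
grip_force: 62.6
t: 4.6
ee_pos: [0.5423, 0.2198, 0.2759]
eef_rot: [0.329, -0.253, 0.905, 0.092]
ft_force: [1.5, -0.8, -0.6]
grip_width: 0.0114
grip_force: 62.6
d [-0.0223  0.0935  0.0133] rot [-0.001 -0.612 -0.001]
```

```bash
python3 -m creep '[[0,-0.005,0.02,0.003,0,-0.13,0],[0,-0.01,0.04,0.006,0,-0.26,0],[0,-0.015,0.06,0.009,0,-0.39,0],[0,-0.02,0.08,0.012,0,-0.52,0],[0,-0.022,0.0935,0.0133,0,-0.61,0]]'
python3 -m creep '[[0,0,0,0,0,0,0],[0,0,0,0,0,0,0]]'
python3 - <<'E'
from h import *
c=np.array([.491,.298]);d=c/np.hypot(*c);a=np.arctan2(d[1],d[0])
Rt=down(a)*R.from_rotvec([0,-1.31,0])
shift([*(c+d*.029),.28],Rt)
im=get_image("scene");top=get_image("top")
cv2.imwrite("pics/s3.png",np.hstack([cv2.resize(im["image"][60:260,220:420],(400,400)),cv2.resize(top["image"][170:320,70:220],(400,400))]))
# where's the stick bottom? points above cup in scene/top clouds
for n,g in(("s",im),("t",top)):
    W=cloud(g);r=(W[...,0]-.491)**2+(W[...,1]-.298)**2
    hsv=cv2.cvtColor(g["image"],cv2.COLOR_BGR2HSV);m=(r<.08**2)&(W[...,2]>.1)&(W[...,2]<.27)&(hsv[...,1]>60)&(hsv[...,2]>110)
    P=W[m];print(n,len(P));P=P[np.argsort(P[:,2])];print(P[::max(1,len(P)//12)].round(3))
E
```

```text
t: 5.1
ee_pos: [0.5242, 0.3026, 0.2744]
eef_rot: [0.534, -0.225, 0.802, 0.146]
ft_force: [0.9, -0.1, -1.7]
grip_width: 0.0118
grip_force: 62.6
t: 5.3
ee_pos: [0.525, 0.3025, 0.272]
eef_rot: [0.53, -0.226, 0.804, 0.145]
ft_force: [1.0, -0.6, -0.5]
grip_width: 0.0114
grip_force: 62.6
d [-0.0065  0.0137 -0.0054] rot [-0.004 -0.146  0.005]
s 195
[[0.476 0.271 0.151]
 [0.487 0.265 0.164]
 [0.487 0.269 0.172]
 [0.492 0.272 0.182]
 [0.502 0.28  0.192]
 [0.5   0.281 0.201]
 [0.508 0.286 0.212]
 [0.503 0.281 0.222]
 [0.511 0.29  0.231]
 [0.517 0.292 0.238]
 [0.521 0.296 0.247]
 [0.514 0.29  0.257]
 [0.526 0.303 0.268]]
t 87
[[0.491 0.271 0.158]
 [0.489 0.269 0.165]
 [0.489 0.27  0.17 ]
 [0.49  0.27  0.176]
 [0.488 0.277 0.179]
 [0.489 0.278 0.183]
 [0.493 0.271 0.186]
 [0.493 0.276 0.189]
 [0.492 0.279 0.191]
 [0.496 0.28  0.196]
 [0.499 0.277 0.202]
 [0.498 0.278 0.208]
 [0.519 0.3   0.267]]
```

View pics/s3.png

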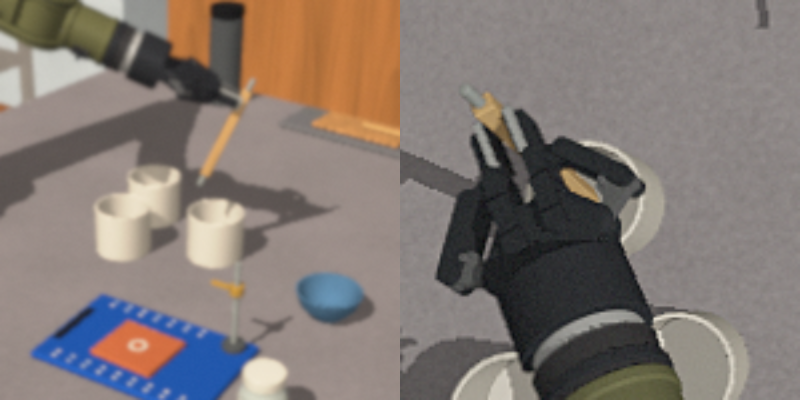

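The left view shows the tool hanging from the gripper above the target cup, leaning as planned. The tile, mark and gauge are undisturbed. I'll finish the pitch, then lower it.

```bash
python3 -m creep '[[0,-0.003,0.007,-0.003,0,-0.07,0],[0,-0.0065,0.0137,-0.0054,0,-0.146,0],[0,-0.0065,0.0137,-0.0054,0,-0.146,0]]'
python3 - <<'E'
from h import *
c=np.array([.491,.298]);d=c/np.hypot(*c);a=np.arctan2(d[1],d[0])
Rt=down(a)*R.from_rotvec([0,-1.31,0])
shift([*(c+d*.029),.28],Rt)
shift([*(c+d*.029),.16],Rt)
p,r=tool();print("bottom",p+r.apply([.15,0,0]))
E
```

```text
t: 5.7
ee_pos: [0.5283, 0.3203, 0.2961]
eef_rot: [0.585, -0.215, 0.766, 0.16]
ft_force: [-0.1, -0.6, 0.2]
grip_width: 0.0112
grip_force: 62.6
d [ 0.0193  0.0004 -0.0097] rot [-0.004 -0.007  0.005]
d [0.135  0.0011 0.0221] rot [-0.004 -0.007  0.005]
bottom [0.4947823  0.2989976  0.15141438]
```

```bash
python3 -m creep '[[0,0.03,0,0.005,0,0,0],[0,0.06,0.001,0.01,0,0,0],[0,0.09,0.001,0.015,0,0,0],[0,0.115,0.001,0.019,0,0,0],[0,0.13,0.001,0.0215,0,0,0]]'
python3 -m creep '[[0,0,0,0,0,0,0],[0,0,0,0,0,0,0]]'
python3 - <<'E'
from h import *
c=np.array([.491,.298]);d=c/np.hypot(*c);a=np.arctan2(d[1],d[0])
Rt=down(a)*R.from_rotvec([0,-1.31,0])
shift([*(c+d*.029),.16],Rt)
p,r=tool();print("bottom",p+r.apply([.15,0,0]))
E
```

```text
t: 6.2
ee_pos: [0.5698, 0.3455, 0.2032]
eef_rot: [0.569, -0.218, 0.778, 0.156]
ft_force: [-1.2, -2.0, 1.9]
grip_width: 0.0115
grip_force: 62.9
t: 6.4
ee_pos: [0.5686, 0.3451, 0.2029]
eef_rot: [0.568, -0.218, 0.778, 0.156]
ft_force: [-1.6, 0.3, 0.2]
grip_width: 0.0116
grip_force: 62.4
d [ 0.0598  0.     -0.0456] rot [-0.004 -0.051  0.005]
bottom [0.52963327 0.32065859 0.06014089]
```

Run:
```python
from h import *
print(np.round(monitor.state()["q"],3))
im=get_image("scene");top=get_image("top")
cv2.imwrite("pics/s4.png",np.hstack([cv2.resize(im["image"][60:260,220:420],(400,400),interpolation=cv2.INTER_CUBIC),cv2.resize(top["image"][170:320,70:220],(400,400))]))
```

```text
[ 0.55   0.451 -1.281 -1.42  -0.008 -0.004]
```

View pics/s4.png

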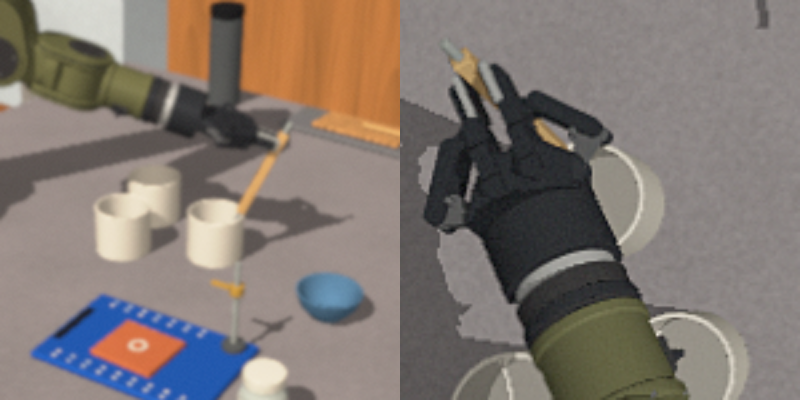

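The elbow is at its range limit (q3 = -1.28), so a steep pitch can't go this low and close in. I'll back straight up, then use less pitch (about 60°), which opens the elbow.

```bash
python3 -m creep '[[0,-0.03,0,-0.009,0,0,0],[0,-0.06,0,-0.018,0,0,0],[0,-0.09,0,-0.028,0,0,0],[0,-0.09,0,-0.028,0,0.1,0],[0,-0.09,0,-0.028,0,0.2,0]]'
python3 - <<'E'
from h import *
s=monitor.state();print(np.round(s["q"],4),s["ee_pos"])
p,r=tool();print("bottom",p+r.apply([.15,0,0]))
W=cloud(get_image("top"));z=W[...,2]
for c in((.491,.298),):
    m=(np.hypot(W[...,0]-c[0],W[...,1]-c[1])<.075)&(z>.074)&(z<.086);print(cv2.minEnclosingCircle(W[m][:,:2].astype(np.float32)))
W=cloud(get_image("scene"));z=W[...,2]
m=(np.hypot(W[...,0]-c[0],W[...,1]-c[1])<.075)&(z>.074)&(z<.086);print(cv2.minEnclosingCircle(W[m][:,:2].astype(np.float32)))
E
```

```text
t: 7.0
ee_pos: [0.5683, 0.3458, 0.2971]
eef_rot: [0.502, -0.231, 0.822, 0.137]
ft_force: [1.7, 0.3, -1.1]
grip_width: 0.0118
grip_force: 62.2
[ 0.5521  0.0121 -0.964  -0.4991 -0.0112 -0.0014] [0.5682753  0.34584003 0.29711368]
bottom [0.50975387 0.30953888 0.16385653]
((0.49116799235343933, 0.2975161671638489), 0.04580818861722946)
((0.49116846919059753, 0.2962886393070221), 0.048404477536678314)
```

```bash
cat > kin.py <<'E'
import numpy as np
from scipy.optimize import lsq_linear,least_squares
Q=[(.26,-.138,1.173,.5246,.2305),(.451,-1.281,-1.42,.6651,.2029),(.0121,-.964,-.4991,.6652,.2971)]
A=[];b=[]
for q2,q3,q4,r,z in Q:
    f=q2-q3;p=f+q4
    A+=[[1,0,np.sin(q2),np.cos(f),np.cos(p)],[0,1,np.cos(q2),-np.sin(f),-np.sin(p)]];b+=[r,z]
s=lsq_linear(A,b,bounds=([-.1,0,.1,.1,.1],[.1,.4,.6,.6,.4]));print(s.x.round(3),s.fun.round(4))
r0,z0,L1,L2,L3=s.x
for phi in(.85,.95,1.05,1.15,1.25):
  for r,z in((.63,.17),(.64,.15),(.65,.15),(.65,.13),(.66,.12)):
    p=np.pi/2-phi
    g=lambda v:[r0+L1*np.sin(v[0])+L2*np.cos(v[1])+L3*np.cos(p)-r,z0+L1*np.cos(v[0])-L2*np.sin(v[1])-L3*np.sin(p)-z]
    o=least_squares(g,[.2,1.2]);q2,f=o.x
    print(phi,r,z,"q2,q3,q4",np.round([q2,q2-f,p-f],2),"bottom r,z",round(r-.15*np.cos(phi),3),round(z-.15*np.sin(phi),3))
E
python3 kin.py
```

```text
[0.091 0.209 0.549 0.347 0.4  ] [ 0.0273 -0.0253 -0.0095  0.0352 -0.0178 -0.0099]
0.85 0.63 0.17 q2,q3,q4 [ 0.17 -0.97 -0.42] bottom r,z 0.531 0.057
0.85 0.64 0.15 q2,q3,q4 [ 0.25 -0.99 -0.51] bottom r,z 0.541 0.037
0.85 0.65 0.15 q2,q3,q4 [ 0.26 -0.96 -0.5 ] bottom r,z 0.551 0.037
0.85 0.65 0.13 q2,q3,q4 [ 0.32 -1.   -0.6 ] bottom r,z 0.551 0.017
0.85 0.66 0.12 q2,q3,q4 [ 0.36 -0.99 -0.63] bottom r,z 0.561 0.007
0.95 0.63 0.17 q2,q3,q4 [ 0.25 -1.1  -0.73] bottom r,z 0.543 0.048
0.95 0.64 0.15 q2,q3,q4 [ 0.34 -1.11 -0.83] bottom r,z 0.553 0.028
0.95 0.65 0.15 q2,q3,q4 [ 0.34 -1.09 -0.81] bottom r,z 0.563 0.028
0.95 0.65 0.13 q2,q3,q4 [ 0.42 -1.13 -0.93] bottom r,z 0.563 0.008
0.95 0.66 0.12 q2,q3,q4 [ 0.47 -1.11 -0.96] bottom r,z 0.573 -0.002
1.05 0.63 0.17 q2,q3,q4 [ 0.4  -1.23 -1.11] bottom r,z 0.555 0.04
1.05 0.64 0.15 q2,q3,q4 [ 0.5  -1.25 -1.23] bottom r,z 0.565 0.02
1.05 0.65 0.15 q2,q3,q4 [ 0.49 -1.22 -1.19] bottom r,z 0.575 0.02
1.05 0.65 0.13 q2,q3,q4 [ 0.6  -1.26 -1.34] bottom r,z 0.575 -0.0
1.05 0.66 0.12 q2,q3,q4 [ 0.64 -1.24 -1.36] bottom r,z 0.585 -0.01
1.15 0.63 0.17 q2,q3,q4 [ 0.69 -1.41 -1.68] bottom r,z 0.569 0.033
1.15 0.64 0.15 q2,q3,q4 [ 0.82 -1.43 -1.83] bottom r,z 0.579 0.013
1.15 0.65 0.15 q2,q3,q4 [ 0.76 -1.37 -1.71] bottom r,z 0.589 0.013
1.15 0.65 0.13 q2,q3,q4 [ 0.93 -1.43 -1.94] bottom r,z 0.589 -0.007
1.15 0.66 0.12 q2,q3,q4 [ 0.93 -1.39 -1.9 ] bottom r,z 0.599 -0.017
1.25 0.63 0.17 q2,q3,q4 [ 1.07 -1.57 -2.32] bottom r,z 0.583 0.028
1.25 0.64 0.15 q2,q3,q4 [ 1.19 -1.57 -2.44] bottom r,z 0.593 0.008
1.25 0.65 0.15 q2,q3,q4 [ 1.21 -1.57 -2.46] bottom r,z 0.603 0.008
1.25 0.65 0.13 q2,q3,q4 [ 1.31 -1.57 -2.56] bottom r,z 0.603 -0.012
1.25 0.66 0.12 q2,q3,q4 [ 1.38 -1.57 -2.63] bottom r,z 0.613 -0.022
```

```bash
cat > tgt.py <<'E'
from h import *
import sys
z,phi,rr=map(float,sys.argv[1:])
c=np.array([.491,.298]);d=c/np.hypot(*c);a=np.arctan2(d[1],d[0])
shift([*(d*rr),z],down(a)*R.from_rotvec([0,-phi,0]))
p,r=tool();B=p+r.apply([.15,0,0]);print("bottom rel cup radial,lat,z",((B[:2]-c)@d).round(4),((B[:2]-c)@[-d[1],d[0]]).round(4),B[2].round(4),monitor.state()["q"].round(3))
E
python3 tgt.py .27 .98 .636
```

```text
d [ 0.0423 -0.0008 -0.0145] rot [-0.005  0.121  0.004]
bottom rel cup radial,lat,z 0.0259 0.0002 0.1674 [ 0.552  0.012 -0.96  -0.503 -0.011 -0.001]
```

```bash
python3 -m creep '[[0,0.02,0,-0.007,0,0.06,0],[0,0.042,0,-0.0145,0,0.12,0],[0,0.042,0,-0.0145,0,0.12,0],[0,0.042,0,-0.0145,0,0.12,0]]'
python3 tgt.py .27 .98 .636;python3 tgt.py .16 .98 .636
```

```text
t: 7.5
ee_pos: [0.5428, 0.3305, 0.2653]
eef_rot: [0.454, -0.238, 0.85, 0.124]
ft_force: [0.2, 0.1, 0.0]
grip_width: 0.0119
grip_force: 62.2
d [-0.0041 -0.0009 -0.0022] rot [-0.005 -0.     0.004]
bottom rel cup radial,lat,z -0.0224 0.0003 0.1408 [ 0.553 -0.016 -0.95  -0.343 -0.011  0.   ]
d [ 0.0872 -0.0003  0.0591] rot [-0.005 -0.     0.004]
bottom rel cup radial,lat,z -0.0224 0.0003 0.1408 [ 0.553 -0.016 -0.95  -0.343 -0.011  0.   ]
```

Tracking is good. I'll lower straight down by about 105 mm.

```bash
python3 -m creep '[[0,0.025,0,0.017,0,0,0],[0,0.045,0,0.0305,0,0,0],[0,0.065,0,0.044,0,0,0],[0,0.087,0,0.059,0,0,0],[0,0.087,0,0.059,0,0,0]]'
python3 tgt.py .155 .98 .636
```

```text
t: 8.0
ee_pos: [0.5414, 0.3289, 0.1548]
eef_rot: [0.45, -0.239, 0.852, 0.122]
ft_force: [-1.5, 0.4, -1.0]
grip_width: 0.0118
grip_force: 62.2
d [-0.0016 -0.0003  0.002 ] rot [-0.005 -0.011  0.004]
bottom rel cup radial,lat,z -0.0258 -0.0003 0.0311 [ 5.510e-01  2.350e-01 -1.131e+00 -7.640e-01 -1.000e-02 -1.000e-03]
```

```bash
python3 -m creep '[[0,0.01,0,0.007,0,0,0],[0,0.01,0,0.007,0,0,0],[0.3,0.01,0,0.007,0,0,0],[0.45,0.01,0,0.007,0,0,0],[0.45,0.01,0,0.007,0,0,0]]'
python3 -m creep '[[0.45,0,0,0,0,0,0],[0.45,0,0,-0.03,0,0,0],[0.45,0,0,-0.06,0,0,0],[0.45,0,0,-0.1,0,0,0],[0.45,0,0,-0.13,0,0,0]]'
python3 - <<'E'
from h import *
im=get_image("scene");top=get_image("top")
cv2.imwrite("pics/s5.png",np.hstack([cv2.resize(im["image"][60:260,220:420],(400,400),interpolation=cv2.INTER_CUBIC),cv2.resize(top["image"][170:320,70:220],(400,400))]))
print(monitor.state()["q"].round(3))
for n,g in(("s",im),("t",top)):
    W=cloud(g);z=W[...,2];m=(np.hypot(W[...,0]-.491,W[...,1]-.298)<.075)&(z>.074)&(z<.084);print(n,cv2.minEnclosingCircle(W[m][:,:2].astype(np.float32)))
    hsv=cv2.cvtColor(g["image"],cv2.COLOR_BGR2HSV);m=(np.hypot(W[...,0]-.5,W[...,1]-.3)<.14)&(z>.03)&(z<.19)&(hsv[...,1]>90)&(hsv[...,2]>110)&(hsv[...,0]>8)&(hsv[...,0]<28)
    P=W[m];P=P[np.argsort(P[:,2])];print(len(P),P[::max(1,len(P)//8)].round(3))
E
```

```text
t: 8.5
ee_pos: [0.544, 0.3305, 0.1494]
eef_rot: [0.454, -0.238, 0.85, 0.124]
ft_force: [-0.5, -0.1, -0.7]
grip_width: 0.0383
grip_force: 0.0
t: 9.0
ee_pos: [0.4494, 0.2739, 0.2208]
eef_rot: [0.452, -0.238, 0.85, 0.123]
ft_force: [0.0, 0.3, -0.2]
grip_width: 0.0381
grip_force: 0.0
[ 0.556 -0.134 -1.214 -0.49  -0.014  0.002]
s ((0.48695066571235657, 0.2963951826095581), 0.04948805272579193)
135 [[0.502 0.336 0.055]
 [0.512 0.301 0.073]
 [0.509 0.305 0.081]
 [0.518 0.308 0.09 ]
 [0.525 0.314 0.097]
 [0.542 0.322 0.106]
 [0.537 0.318 0.113]
 [0.549 0.327 0.12 ]
 [0.56  0.331 0.129]]
t ((0.4906381070613861, 0.29826366901397705), 0.046227630227804184)
443 [[0.469 0.288 0.032]
 [0.485 0.291 0.049]
 [0.497 0.299 0.063]
 [0.504 0.306 0.075]
 [0.515 0.309 0.089]
 [0.525 0.323 0.1  ]
 [0.542 0.324 0.113]
 [0.548 0.334 0.125]
 [0.559 0.332 0.135]]
```

View pics/s5.png

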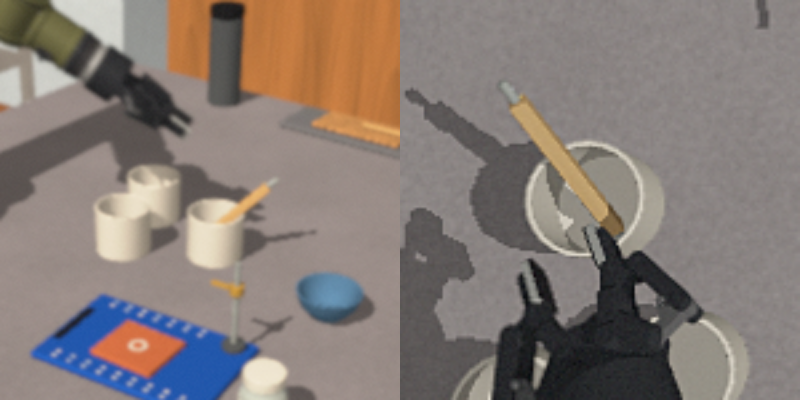

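The modelling tool now stands in the target cup, leaning on the far rim at about 0.77 rad, against a geometric maximum of 0.79. Next I'll retreat, unpitch and go to the loupe.

```bash
python3 -m creep '[[0.6,-0.03,0,-0.03,0,0.14,0],[0.6,-0.06,0,-0.05,0,0.28,0],[0.6,-0.07,0,-0.055,0,0.42,0],[0.6,-0.07,0,-0.055,0,0.56,0],[0.6,-0.07,0,-0.055,0,0.7,0]]'
python3 -m creep '[[0.6,0,-0.02,0,0,0.13,0],[0.6,0,-0.05,0,0,0.27,0],[0.6,0,-0.09,0,0,0.27,0.1],[0.6,0,-0.13,0,0,0.27,0.2],[0.6,0,-0.17,0,0,0.27,0.3]]'
python3 - <<'E'
from h import *
shift([.486,-.281,.25],down(.1036))
E
```

```text
t: 9.6
ee_pos: [0.447, 0.2731, 0.3085]
eef_rot: [0.265, -0.259, 0.926, 0.071]
ft_force: [1.0, 0.9, -0.5]
grip_width: 0.0512
grip_force: 0.0
t: 10.1
ee_pos: [0.537, 0.1266, 0.3063]
eef_rot: [0.125, -0.123, 0.982, 0.075]
ft_force: [0.6, 0.5, -1.4]
grip_width: 0.0513
grip_force: 0.0
d [ 0.1539 -0.3838 -0.03  ] rot [0.137 0.258 0.145]
```

```bash
python3 -m creep '[[0.6,0.015,-0.04,0,0.05,0.09,0.05],[0.6,0.03,-0.08,0,0.1,0.18,0.1],[0.6,0.045,-0.12,0,0.137,0.258,0.145],[0.6,0.06,-0.16,-0.01,0.137,0.258,0.145],[0.6,0.08,-0.2,-0.02,0.137,0.258,0.145]]'
python3 - <<'E'
from h import *
shift([.486,-.281,.25],down(.1036))
E
```

```text
t: 10.6
ee_pos: [0.5101, -0.0872, 0.2805]
eef_rot: [-0.0, -0.054, 0.999, -0.001]
ft_force: [0.3, -0.0, 0.8]
grip_width: 0.0511
grip_force: 0.0
d [ 0.0449 -0.19    0.0308] rot [-0.002 -0.     0.005]
```

```bash
python3 -m creep '[[0.6,0.011,-0.045,0.01,0,0,0],[0.6,0.022,-0.09,0.02,0,0,0],[0.6,0.033,-0.135,0.04,0,0,0],[0.6,0.045,-0.18,0.06,0,0,0],[0.6,0.045,-0.19,0.08,0,0,0]]'
python3 -m creep '[[0.6,0,0,0,0,0,0],[0.6,0,0,0,0,0,0]]'
python3 - <<'E'
from h import *
from meas import axis
d=get_image("wrist");W=cloud(d);z=W[...,2];cv2.imwrite("pics/w6.png",d["image"])
hsv=cv2.cvtColor(d["image"],cv2.COLOR_BGR2HSV);H,S,V=[hsv[...,i].astype(int) for i in range(3)]
h=(np.hypot(W[...,0]-.474,W[...,1]+.2826)<.07)&(z>.018)&(z<.034)&(S>80)&(H<20)
P=W[h];print("handle",len(P),axis(P),np.median(P[:,2]))
r=(np.hypot(W[...,0]-.5545,W[...,1]+.275)<.045)&(z>.006)&(z<.02)&(S<80);P=W[r];print(len(P),cv2.minEnclosingCircle(P[:,:2].astype(np.float32)))
shift([.486,-.281,.012],down(.1036))
E
```

```text
t: 11.1
ee_pos: [0.4838, -0.2846, 0.201]
eef_rot: [0.001, -0.051, 0.999, -0.002]
ft_force: [-0.2, -0.5, 0.1]
grip_width: 0.0511
grip_force: 0.0
t: 11.3
ee_pos: [0.4838, -0.2794, 0.2018]
eef_rot: [-0.0, -0.053, 0.999, -0.0]
ft_force: [-0.0, 0.3, -0.0]
grip_width: 0.051
grip_force: 0.0
handle 1321 (array([ 0.47191108, -0.2831826 ]), np.float32(0.10178832), np.float64(0.08673609037989458), np.float64(0.01690228163390679)) 0.02608491410979484
2283 ((0.5556319952011108, -0.2743030786514282), 0.03409771993756294)
d [-0.0012 -0.0018  0.1908] rot [-0.001  0.001  0.004]
```

View pics/w6.png

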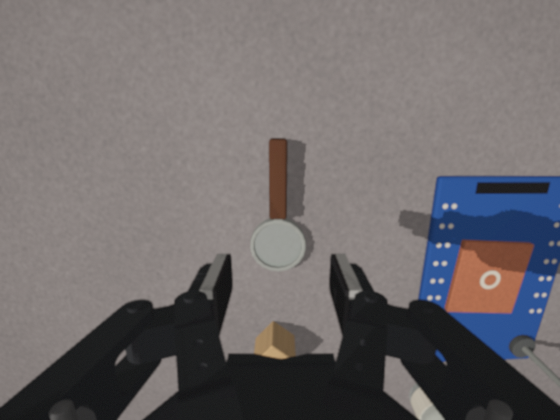

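The loupe lies directly below, with its handle from (278,140) to (278,218) and its lens at (278,245). It agrees with the top-view measurement, and the mark is now uncovered at (490,280). I'll descend and grip.

```bash
python3 -m creep '[[0.6,-0.001,-0.002,0.05,0,0,0.004],[0.6,-0.001,-0.002,0.1,0,0,0.004],[0.6,-0.001,-0.002,0.14,0,0,0.004],[0.6,-0.001,-0.002,0.175,0,0,0.004],[0.6,-0.001,-0.002,0.191,0,0,0.004]]' 80
python3 -m creep '[[0.3,0,0,0,0,0,0],[0,0,0,0,0,0,0],[0,0,0,0,0,0,0],[0,0,0,0,0,0,0],[0,0,0,0,0,0,0]]' 80
python3 -m creep '[[0,0,0,-0.02,0,0,0],[0,0,0,-0.05,0,0,0],[0,0,0,-0.09,0,0,0],[0,0,0,-0.13,0,0,0],[0,0,0,-0.14,0,0,0]]' 80
python3 - <<'E'
from h import *
f=get_image("top");W=cloud(f);z=W[...,2];hsv=cv2.cvtColor(f["image"],cv2.COLOR_BGR2HSV);S,V=hsv[...,1],hsv[...,2]
m=(np.hypot(W[...,0]-.571,W[...,1]+.0045)<.025)&(S<110)&(V>120)&(z<.03);P=W[m];print("mark",len(P),cv2.minEnclosingCircle(P[:,:2].astype(np.float32)),P.mean(0))
E
```

```text
t: 11.85
ee_pos: [0.4847, -0.2796, 0.0097]
eef_rot: [-0.001, -0.053, 0.999, -0.0]
ft_force: [-0.0, 0.9, 0.7]
grip_width: 0.051
grip_force: 0.0
t: 12.35
ee_pos: [0.4869, -0.2823, 0.0135]
eef_rot: [0.002, -0.052, 0.999, -0.002]
ft_force: [-0.0, 2.2, 5.7]
grip_width: 0.0177
grip_force: 80.7
t: 12.85
ee_pos: [0.4876, -0.2833, 0.1568]
eef_rot: [0.004, -0.051, 0.999, -0.003]
ft_force: [0.3, -0.2, -0.7]
grip_width: 0.0176
grip_force: 79.7
mark 91 ((0.5719706416130066, -0.005358415190130472), 0.01395376306027174) [ 0.57200624 -0.00530066  0.02189095]
```

The loupe is lifted and held at 80 N. Next I'll carry it over the mark.

```bash
python3 - <<'E'
from h import *
shift([.5035,-.0125,.157],down(.1036))
E
python3 -m creep '[[0,0.003,0.03,0,0,0,0],[0,0.006,0.07,0,0,0,0],[0,0.009,0.11,0,0,0,0],[0,0.01,0.15,0,0,0,0],[0,0.011,0.19,0,0,0,0]]'
python3 - <<'E'
from h import *
shift([.5035,-.0125,.157],down(.1036))
E
```

```text
d [-0.0438  0.2676 -0.0022] rot [-0.007  0.007 -0.001]
t: 13.4
ee_pos: [0.4528, -0.0922, 0.1498]
eef_rot: [-0.001, -0.051, 0.999, -0.001]
ft_force: [1.0, -0.7, -0.8]
grip_width: 0.0179
grip_force: 79.7
d [-0.0586  0.0741 -0.0074] rot [-0.001 -0.002 -0.001]
```

```bash
python3 -m creep '[[0,-0.015,0.02,0,0,0,0],[0,-0.03,0.04,0,0,0,0],[0,-0.045,0.06,0,0,0,0],[0,-0.0586,0.0741,0,0,0,0],[0,-0.0586,0.0741,0,0,0,0]]'
python3 -m creep '[[0,0,0,0.02,0,0,0],[0,0,0,0.03,0,0,0],[0,0,0,0.03,0,0,0]]'
cat > lens.py <<'E'
from h import *
for n in("top","wrist"):
    f=get_image(n);W=cloud(f);z=W[...,2];hsv=cv2.cvtColor(f["image"],cv2.COLOR_BGR2HSV);S=hsv[...,1]
    p,_=tool();e=p+[.067,.007,-.0065]
    m=(np.hypot(W[...,0]-e[0],W[...,1]-e[1])<.042)&(abs(z-e[2]-.003)<.022)&(S<90);P=W[m]
    (x,y),r=cv2.minEnclosingCircle(P[:,:2].astype(np.float32))
    k=np.hypot(P[:,0]-x,P[:,1]-y)>.026;Q=P[k]
    A=np.c_[Q[:,:2]-[x,y],np.ones(len(Q))];c=np.linalg.lstsq(A,Q[:,2],rcond=None)[0]
    print(n,len(P),np.round([x,y,r],4),"top z",c[2].round(4),"slope x,y",c[:2].round(3),"median",np.median(Q[:,2]).round(4))
    cv2.imwrite(f"pics/l_{n}.png",f["image"])
    g=(np.hypot(W[...,0]-.645,W[...,1]-.079)<.014)&(z>.09)&(z<.12)&(S>100);print(" pointer top z",g.sum(),np.median(z[g]).round(4))
s=monitor.state();print(s["t"],s["ee_pos"].round(4),s["ft_force"].round(2),s["qvel"].round(3))
E
python3 lens.py
```

```text
t: 13.9
ee_pos: [0.5058, -0.0123, 0.1497]
eef_rot: [-0.0, -0.053, 0.999, -0.001]
ft_force: [-0.1, -0.6, -0.7]
grip_width: 0.0178
grip_force: 79.7
t: 14.2
ee_pos: [0.5024, -0.0145, 0.1188]
eef_rot: [-0.003, -0.051, 0.999, -0.001]
ft_force: [1.0, 0.1, -0.8]
grip_width: 0.0173
grip_force: 79.7
top 0 [0. 0. 0.] top z 0.0 slope x,y [0. 0.] median nan
 pointer top z 28 0.1118
wrist 1515 [ 0.5498 -0.0089  0.0217] top z 0.0 slope x,y [0. 0.] median nan
 pointer top z 0 nan
14.3 [ 0.5043 -0.0145  0.1207] [ 0.27  0.75 -0.76] [-0.001 -0.01   0.025  0.002  0.     0.001]
  return _methods._mean(a, axis=axis, dtype=dtype,
  ret = ret.dtype.type(ret / rcount)
```

Run:
```python
from h import *
t=cv2.imread("pics/l_top.png");w=cv2.imread("pics/l_wrist.png");f=get_image("scene");s=f["image"]
np.savez("l.npz",W=cloud(f),im=s)
a=cv2.resize(s[130:290,190:390],(400,320),interpolation=cv2.INTER_CUBIC);b=cv2.resize(t[120:280,200:400],(400,320));c=cv2.resize(w,(373,280));d=cv2.resize(s,(373,280))
cv2.imwrite("pics/l_all.png",np.vstack([np.hstack([a,b]),np.pad(np.hstack([c,d]),((0,0),(0,54),(0,0)))]))
```

```text
(no output)
```

View pics/l_all.png

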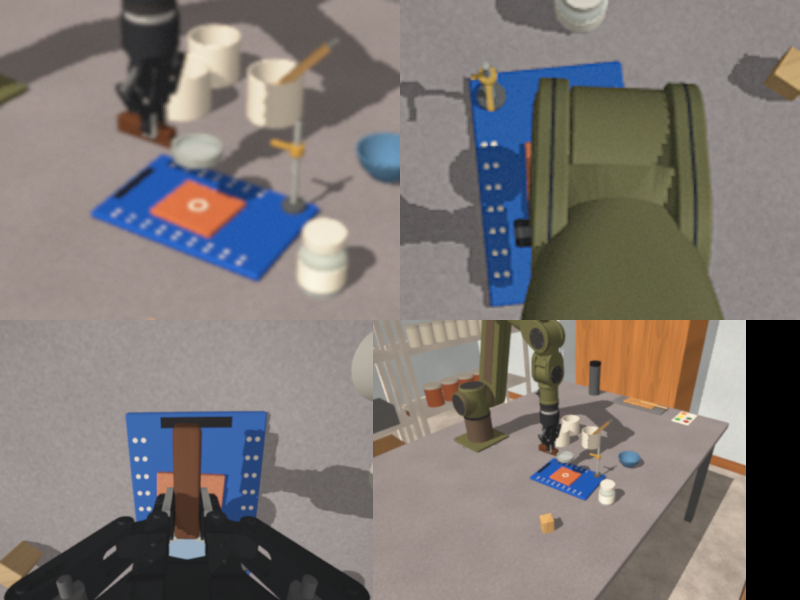

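The scene view shows the loupe held level over the tile and clear of the gauge, with the tool still in the cup. The arm hides the lens from the top camera, so I'll measure it from the scene camera and the handle from the wrist camera.

```bash
cat > lens.py <<'E'
from h import *
from meas import axis
s=monitor.state();p=np.array(s["ee_pos"])
f=get_image("scene");W=cloud(f);z=W[...,2];S=cv2.cvtColor(f["image"],cv2.COLOR_BGR2HSV)[...,1];V=cv2.cvtColor(f["image"],cv2.COLOR_BGR2HSV)[...,2]
e=p+[.067,.007,-.0065]
m=(np.hypot(W[...,0]-e[0],W[...,1]-e[1])<.045)&(abs(z-e[2]-.003)<.02)&(S<90)&((W[...,0]-p[0])>.03);P=W[m]
(x,y),r=cv2.minEnclosingCircle(P[:,:2].astype(np.float32))
c=np.linalg.lstsq(np.c_[P[:,:2]-[x,y],np.ones(len(P))],P[:,2],rcond=None)[0]
print("lens",len(P),np.round([x,y,r],4),"z pct",np.percentile(P[:,2],[5,25,50,75,95]).round(4),"slope",c.round(3),"expected",e.round(4))
m=(np.hypot(W[...,0]-.571,W[...,1]+.0045)<.022)&(S<110)&(V>110)&(z<.03)&(z>.01);P=W[m];print("mark",len(P),cv2.minEnclosingCircle(P[:,:2].astype(np.float32)),P[:,2].mean())
g=(np.hypot(W[...,0]-.645,W[...,1]-.079)<.014)&(z>.09)&(z<.125)&(S>100);print("ptr",g.sum(),np.percentile(z[g],[5,50,95]).round(4))
f=get_image("wrist");W=cloud(f);hs=cv2.cvtColor(f["image"],cv2.COLOR_BGR2HSV);z=W[...,2]
m=(hs[...,1]>90)&(hs[...,0]<18)&(hs[...,2]<150)&(abs(z-p[2]-.013)<.03)&(np.hypot(W[...,0]-p[0],W[...,1]-p[1])<.075);P=W[m]
u=np.array([np.cos(.1036),np.sin(.1036)]);a=(P[:,:2]-p[:2])@u;top=P[(a<-.015)];at=a[a<-.015]
print("handle",len(top),axis(top)[:2],"rear end",np.percentile(at,1).round(4),"pitch",np.polyfit(at,top[:,2],1).round(4))
print(s["t"],p.round(4),s["ft_force"].round(2),s["qvel"].round(3))
E
python3 lens.py
```

```text
lens 374 [ 0.5716 -0.0125  0.0369] z pct [0.1101 0.1156 0.1171 0.1192 0.1222] slope [-0.033  0.049  0.117] expected [ 0.5719 -0.0074  0.1147]
mark 37 ((0.5703096985816956, -0.005209408234804869), 0.0140740517526865) 0.021470661084926575
ptr 25 [0.1056 0.1093 0.1115]
handle 3806 (array([ 0.46837087, -0.01772595]), np.float32(0.11131922)) rear end -0.0582 pitch [0.0717 0.1364]
14.35 [ 0.5049 -0.0144  0.1212] [ 0.23  0.8  -1.17] [ 0.003 -0.008  0.013 -0.002 -0.002  0.   ]
```

Run:
```python
from h import *
from scipy.optimize import least_squares
u=np.array([np.cos(.1036),np.sin(.1036)]);n=np.array([-u[1],u[0]])
for k in range(2):
    p=np.array(monitor.state()["ee_pos"])
    f=get_image("wrist");W=cloud(f);hs=cv2.cvtColor(f["image"],cv2.COLOR_BGR2HSV);z=W[...,2]
    m=(hs[...,1]>90)&(hs[...,0]<18)&(hs[...,2]<150)&(abs(z-p[2]-.013)<.03);P=W[m]
    a=(P[:,:2]-p[:2])@u;b=(P[:,:2]-p[:2])@n
    q=(abs(b)<.007)&(a<-.015)&(a>-.055);P=P[q];a=a[q];b=b[q]
    o=least_squares(lambda v:v[0]+v[1]*a+v[2]*b-P[:,2],[.13,0,0],loss="soft_l1",f_scale=.001)
    print("top plane at TCP",o.x.round(4),[np.median(P[(a>=t)&(a<t+.008),2]).round(4) for t in(-.055,-.047,-.039,-.031,-.023)],p.round(4))
# same for scene: handle vs lens ring heights
f=get_image("scene");W=cloud(f);z=W[...,2];hs=cv2.cvtColor(f["image"],cv2.COLOR_BGR2HSV);S=hs[...,1]
p=np.array(monitor.state()["ee_pos"]);A=(W[...,:2]-p[:2])@u;B=(W[...,:2]-p[:2])@n
for t in(.03,.04,.05,.06,.07,.08,.09):
    m=(A>t)&(A<t+.01)&(abs(B)<.04)&(z>.09)&(z<.14)&(S<90)
    print("scene a",t,m.sum(),np.percentile(z[m],[5,50,95]).round(4) if m.sum() else "", "b",np.percentile(B[m],[2,98]).round(3) if m.sum() else "")
```

```text
top plane at TCP [ 0.1344 -0.003   0.0047] [np.float64(0.1346), np.float64(0.1346), np.float64(0.1345), np.float64(0.1345), np.float64(0.1345)] [ 0.5056 -0.0143  0.1217]
top plane at TCP [ 0.1345 -0.0016  0.01  ] [np.float64(0.1346), np.float64(0.1346), np.float64(0.1346), np.float64(0.1345), np.float64(0.1346)] [ 0.5056 -0.0143  0.1218]
scene a 0.03 20 [0.1167 0.1207 0.1248] b [-0.014  0.011]
scene a 0.04 52 [0.1136 0.1182 0.1228] b [-0.028  0.022]
scene a 0.05 55 [0.1125 0.1178 0.1233] b [-0.034  0.027]
scene a 0.06 66 [0.1133 0.1174 0.1214] b [-0.036  0.031]
scene a 0.07 64 [0.1107 0.1176 0.1214] b [-0.036  0.029]
scene a 0.08 56 [0.1093 0.1174 0.1212] b [-0.034  0.026]
scene a 0.09 54 [0.1078 0.1177 0.123 ] b [-0.028  0.02 ]
```

The handle is level to 0.003 rad. The lens is at about (0.572, -0.008, 0.1155), against the mark at (0.571, -0.005) and the pointer at 0.1085. I'll make a small correction.

```bash
python3 -m creep '[[0,0.001,0.004,0.007,0,0,0],[0,0.001,0.004,0.007,0,0,0],[0,0.001,0.004,0.007,0,0,0],[0,0.001,0.004,0.007,0,0,0],[0,0.001,0.004,0.007,0,0,0]]'
python3 -m creep '[[0,0,0,0,0,0,0],[0,0,0,0,0,0,0],[0,0,0,0,0,0,0],[0,0,0,0,0,0,0],[0,0,0,0,0,0,0]]'
python3 lens.py
```

```text
t: 15.1
ee_pos: [0.5038, -0.0101, 0.1142]
eef_rot: [0.0, -0.052, 0.999, -0.001]
ft_force: [0.4, -0.9, -0.9]
grip_width: 0.0178
grip_force: 79.7
t: 15.6
ee_pos: [0.5037, -0.0102, 0.1141]
eef_rot: [0.0, -0.052, 0.999, -0.001]
ft_force: [0.5, -0.2, -2.0]
grip_width: 0.0176
grip_force: 79.7
lens 377 [ 0.5697 -0.0051  0.0369] z pct [0.1032 0.1085 0.1101 0.1121 0.1151] slope [-0.045  0.03   0.11 ] expected [ 0.5707 -0.0032  0.1076]
mark 38 ((0.5701770782470703, -0.003942329436540604), 0.01594717986881733) 0.021663424532250276
ptr 27 [0.1062 0.1096 0.1118]
handle 3842 (array([ 0.46697242, -0.01354235]), np.float32(0.10722686)) rear end -0.0586 pitch [0.0711 0.1289]
15.6 [ 0.5037 -0.0102  0.1141] [ 0.49 -0.15 -1.99] [ 0.002 -0.001 -0.002 -0.001  0.    -0.002]
```

The lens is at about (0.570, -0.004, 0.108), within 2 mm of the mark and the pointer height, and it is still. Handing in.

```bash
python3 -c "
from plant import workorder;print(workorder.sign_off())"
```

```text
the job is handed in; nothing more can be done
None
```

I handed the job in at 15.6 s; sign-off gave no verdict. The modelling tool stands in the farthest cup, leaning about 0.77 rad (limit 0.85), and the gripper holds the loupe level and still, its lens within about 2 mm of the mark and of the pointer's height.

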